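# Shim the rocking bench power supply

## Robot

A 6-joint arm with a two-finger parallel gripper is mounted at the origin on a cart in front of the work surface, level with it; the furniture and walls round the work are solid. World frame = base frame: x ahead of the robot, y to its left, z up, the work surface at z = 0. Lengths are in m, angles in rad, forces in N, time in s.
With the tool pointing down it reaches from about 0.4 to 0.825 m from the base axis. Payload 7 kg.
Tool frame: the origin (TCP) lies on the centre line of the jaws, within the pads' length; the fingertips stand tip_reach ahead of it and the grasp point (between the pads) is the TCP (tip_reach is the distance from the TCP to the fingertips, in m); z points along the fingers, y is the line along which they close (so a half turn about z gives the same grasp; the last joint's range is limited). The gripper opens to 88 mm and grips with 3 to 60 N. Pads are 19 mm wide; open, the fingers measure 130 mm over their backs; the gripper's body (78 mm by 193 mm) begins 47 mm behind the grasp point.
Start: joints at [1.389, 0.359, 0.012, 0, -1.224, -0.288], TCP at [0.306, 0.602, 0.246] pointing down, gripper open.
Joint ranges: [-3.07, 3.07], [-1.43, 2.12], [-1.02, 1.25], [-3.03, 1.67], [-3.05, -0], [-3.03, 3.03]. Speed limits (rad/s): [2.39, 2.39, 3.01, 3.14, 3.14, 3.14].

## Interface

Orientations are given as [roll, pitch, yaw] about the fixed x, y, z axes, in that order (R = Rz(yaw) Ry(pitch) Rx(roll)).
In Python, from station import get_state, grab_frame, calibration, job_done, find_in, mark_of, tip_reach gives the robot as it stands.
- The arm moves only by the shell command python3 -m handwheel 'ROWS' [OPENING] [FORCE]. ROWS is JSON, a list of rows, each an object with "delta_pos": the shift along the world's x, y, z in units of 30 mm (1.0 is 30 mm), a list of three; "dr": the turn, a rotation vector about the world's x, y, z in degrees, a list of three. In form: [{"delta_pos": [tx, ty, tz], "dr": [rx, ry, rz]}, ...]. A call has 1 to 10 rows; each row shifts and turns the commanded pose from where the row before left it; what a row does not reach is not made up. A row lasts 1/10 s, in which the tool goes at most 50 mm and 8.59 degrees, less where a joint would pass 70% of its speed; a pose out of reach is approached as far as the arm can. A call is refused whole if a number of a shift passes 1 or a number of a turn 8.59, either way. A call with a gripper value outside its range is refused whole. OPENING is the closure, from -1 (fully open) to 1 (shut), set as the call begins (- or left out, the last holds). The fingers move at their own pace and stop on an object; FORCE is the grip in N (left out, the last holds). Time passes only in rows, so rows that do not move let the fingers close. It gives the time, the measured TCP pose, the force, the opening and the grip force at its end, in the units of the state.
- get_state(): the state, without advancing time (a new reading comes with each control period).
- grab_frame(name): name is "side" or "top" or "wrist"; returns the picture (420x560x3 uint8, red, green, blue); there is no depth.
- calibration(name): a dict with "fx", "fy", "cx", "cy" (pixels), "extrinsics" (4x4, takes a point from world to camera coordinates). Camera axes: x right, y down, z forward; pixel columns grow to the right and rows downward; lengths in m; the calibration is good to about 2 mm. A picture is of the moment at which its call begins: read the wrist's pose just before it. calibration takes no time and is no camera call; for the wrist camera it gives the pose at the moment of the call.
- job_done(): hands the job in; it is judged then, once.
Trained networks look in the newest picture that a camera, given by its name, has taken for a name from the list of things; names that differ only in an ending like _2 or _b are one class to them, and where a whole thing is asked for, a point or a joint stands for the part that bears it (a point fixed in the world has none). Each returns a list of dicts, best first, with "conf" (0 to 1); they miss things now and then, are a little off and sometimes report something else, mostly with a low value. They report only what shows in the picture. A call takes as long as a camera call. They do not tell look-alikes from the thing itself.
- find_in(camera, query): "location" ([column, row] in pixels, amid what is visible of it).
- mark_of(camera, query): "location" ([column, row] in pixels: a listed point, or the origin of a listed thing).
The state is a dict: "t": time; "q": joint angles; "qd": joint speeds; "joint_efforts": joint torques, N m; "eef_pos": TCP position; "ee_rot": TCP orientation; "force": force on the tool from outside, world axes, zero at the start; "moment": the same for the moment, N m; "width": finger opening in m; "gripper_force": force on a finger pad.
Only numpy, scipy, OpenCV 4.12 (cv2) and the standard library are available. Lean on these libraries where they do the work, as an engineer would, in place of code of your own. Each camera call takes 0.05 s, during which the arm holds its last target. There are 200 camera calls.

## Task

The grey bench power supply rocks because its front-left levelling foot is seized and hangs short of the bench. With the fingertips, push the wooden wedge, thin end first, along the bench in from the left side until it sits snug under that foot and the rocking stops (no farther: the supply must still stand level), then press down firmly on the top of the supply at that corner to prove that it no longer tips, and move clear. Do not grasp or lift anything, do not shove the supply out of its place, and leave the other things as they are.

Things in the scene. Friction and masses are not known exactly. Their poses are not given: they have to be found in the camera images.
- supply: grey bench power supply, 2.2 kg, loose: case 170 deep (x) x 190 wide (y) x 78 high, underside 12 mm and top 90 mm above the bench. Origin: under its middle, at foot-sole level. x points from the front panel (knobs, display) to the rear, y to its left (the robot's left), z up. Front panel at x = -85 (knobs stick out 20 more), left side at y = +95 mm. It rests level on three good feet
- short_foot_pad (a point): centre of the underside of the short foot, a level round pad of diameter 18 mm at x = -65, y = +75 mm of the supply, 4.5 to 7.5 mm above the bench. The case's left side is 20 mm farther out. The supply is heaviest at its rear; about 5 N down on the corner above tips it until this pad touches the bench
- short_foot (a joint): how far the short foot is screwed in: the pad hangs 4.5 mm + this value (0 to 0.003 m) above the bench; seized, it does not move
- short_corner (a point): point on the flat top of the supply straight above the short foot, 90 mm above the bench: the place to press, with about 10 N
- wedge: plain wooden wedge lying flat, 130 long (y), 40 wide (x), 70 g. Origin: middle of its underside. Thin end (2 mm thick) at its own y = -65 mm, thick end at y = +65 mm (17.6 mm high, upright flat face); the top slopes evenly by 0.12. It starts left of the supply, thin end pointing roughly at the short foot, and has to go in along the supply's -y, parallel to the front panel
- wedge_tip (a point): middle of the wedge's thin end, at bench level. The wedge meets the pad's left edge (9 mm left of the pad's centre) when it is as thick there as the pad is high, 21 to 46 mm behind this tip
- wedge_butt (a point): centre of the wedge's thick end face, 8.8 mm above the bench: the place to push. Pushing takes about 1 N or less while the wedge slides free and rises to 4 to 8 N within a few mm once it is snug under the pad; friction then holds it there. The force hardly grows beyond that: pushing 15 mm or more past snug lifts the corner and the supply leans
- work_board: bystander: green circuit board, 113x142x26 mm, lying at the far right; origin at the middle of its underside
- cutters_green: bystander: side cutters with green handles, 41x122x11 mm, lying in front of the supply; origin at the middle of its underside
- flux_bottle_a: bystander: dropper bottle, diameter 35, 94 mm high, behind the supply; origin at the middle of its underside
- driver_blue: bystander: small screwdriver with a blue handle, 15x142x15 mm, lying right of the supply; origin at the middle of its underside
- solder_spool: bystander: solder spool standing on its flange, 52 mm across, 36 mm high, left of the supply's rear; origin near the middle of its underside
- power_brick: bystander: black mains adapter block, 36x62x26 mm, behind the supply; origin at the middle of its underside
Mind the look-alikes: they are no part of the job. Of the things like the wedge, leave any that is purple; of the rest the larger one is meant.

How it is judged:
By the outcome, as a careful person would: the job done as asked, in the order asked, and still so for the second after the job is handed in, with the robot touching nothing.
It also fails if it takes over 58 s, if anything falls off the work surface, if the arm or the gripper's body presses on something with over 40 N, if the wrist force passes 120 N, or if a joint passes its speed limit or range.

## Working session

There is one attempt and no reset: what is moved stays moved. The work goes in short steps, Python scripts to look and compute and a shell command to move; the robot and the scene stay as the last step left them, time stands still between calls to the robot, and variables do not carry over. Pictures are saved under pics/ and viewed, at most 10 in all, crops included, and the job is handed in when it is done.

```bash
mkdir -p pics; cat > h.py <<'E'
import numpy as np,cv2
from station import *
def ray(cam,px,z):
    c=calibration(cam);E=np.array(c["extrinsics"]);R=E[:3,:3];o=-R.T@E[:3,3]
    d=R.T@np.array([(px[0]-c["cx"])/c["fx"],(px[1]-c["cy"])/c["fy"],1])
    return (o+d*(z-o[2])/d[2]).round(4)
def snap(cam,n):
    f=grab_frame(cam);cv2.imwrite(f"pics/{n}.png",f[...,::-1]);return f
E
python3 - <<'E'
from h import *
s=get_state();print(s,tip_reach)
Z=dict(wedge=0,wedge_tip=0,wedge_butt=.0088,short_corner=.09,supply=0,short_foot_pad=.006)
for cam in("top","side"):
    snap(cam,cam+"0")
    for q,z in Z.items():
        for m in mark_of(cam,q)[:4]: print(cam,q,np.round(m["location"],1),round(m["conf"],2),ray(cam,m["location"],z))
E
```

```text
{'t': 0.0, 'q': array([ 1.38906731e+00,  3.59371199e-01,  1.10264715e-02, -3.48654021e-04,
       -1.22406970e+00, -2.88092361e-01]), 'qd': array([ 0.00023342, -0.000323  ,  0.00072751,  0.00153542, -0.00063415,
       -0.00094996]), 'joint_efforts': array([-1.18738695e-03, -5.82705116e+01,  2.93058211e+01,  6.99716136e+00,
        6.69296103e-03, -1.60646036e-04]), 'eef_pos': array([0.30540881, 0.60143339, 0.24461897]), 'ee_rot': array([ 3.13994811e+00, -1.45539324e-04, -4.69940003e-01]), 'force': array([-0.90383716,  0.78807271, -0.37200496]), 'moment': array([-0.03827877,  0.01689944,  0.00982037]), 'gripper_force': 0.0, 'width': 0.0876402822566379} 0.019
top wedge [180.6 222.4] 0.71 [0.5117 0.209  0.    ]
top wedge [130.8 244.3] 0.69 [0.4471 0.3512 0.    ]
top wedge [197.6 256.5] 0.54 [0.4125 0.1564 0.    ]
top wedge_tip [201.4 226.1] 0.85 [0.501  0.1478 0.    ]
top wedge_tip [127. 230.] 0.58 [0.4888 0.3645 0.    ]
top wedge_tip [207.6 267.6] 0.53 [0.3808 0.1267 0.    ]
top wedge_butt [128.1 263.2] 0.9 [0.3923 0.3536 0.0088]
top wedge_butt [154.  218.6] 0.78 [0.5215 0.2851 0.0088
[... 202 characters left out ...]
94 [0.5954 0.0071 0.    ]
side wedge [257.8 199.3] 0.61 [0.5187 0.2304 0.    ]
side wedge [234.4 189.4] 0.57 [0.4474 0.3272 0.    ]
side wedge [219.6 211.9] 0.45 [0.3985 0.152  0.    ]
side wedge_tip [246.  185.4] 0.57 [0.4872 0.357  0.    ]
side wedge_tip [215.2 215.8] 0.56 [0.3855 0.1257 0.    ]
side wedge_tip [252.5 211.8] 0.46 [0.4966 0.1369 0.    ]
side wedge_tip [283.7 229. ] 0.26 [0.5763 0.0061 0.    ]
side wedge_butt [230.1 205. ] 0.49 [0.431  0.1787 0.0088]
side wedge_butt [218.2 183.8] 0.44 [0.3946 0.3649 0.0088]
side wedge_butt [254.9 191.3] 0.39 [0.5128 0.2774 0.0088]
side short_corner [262.2 192.5] 0.61 [0.524  0.0639 0.09  ]
side supply [283.2 229.3] 0.97 [0.5747 0.0044 0.    ]
```

View pics/top0.png

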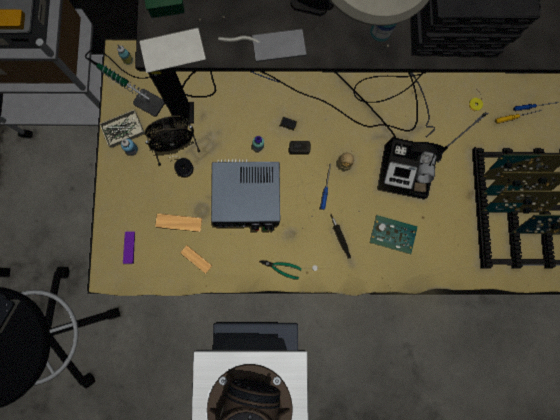

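View pics/side0.png

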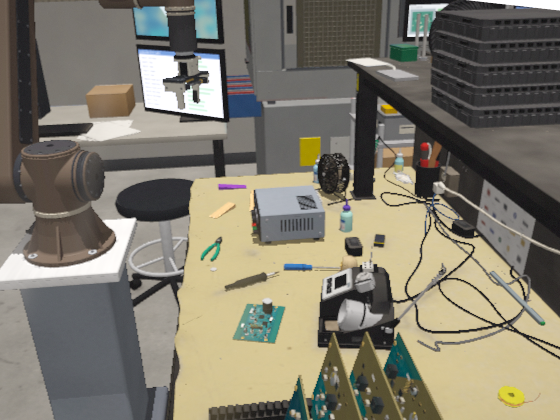

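The top picture shows the larger orange wedge from thick end (154,219) to thin end (201,226). The purple one is at (129,247), the small one at (196,259), and the supply is squarely at (246,193). I'll move above the wedge for a wrist view, with the fingers about 40 mm apart.

```bash
python3 -m handwheel '[{"delta_pos":[0.4,-0.95,0.2],"dr":[0,0,2.7]},{"delta_pos":[0.4,-0.95,0.2],"dr":[0,0,2.7]},{"delta_pos":[0.4,-0.95,0.2],"dr":[0,0,2.7]},{"delta_pos":[0.4,-0.95,0.2],"dr":[0,0,2.7]},{"delta_pos":[0.4,-0.95,0.2],"dr":[0,0,2.7]},{"delta_pos":[0.4,-0.95,0.2],"dr":[0,0,2.7]},{"delta_pos":[0.4,-0.95,0.2],"dr":[0,0,2.7]},{"delta_pos":[0.4,-0.95,0.2],"dr":[0,0,2.7]},{"delta_pos":[0.4,-0.95,0.2],"dr":[0,0,2.7]},{"delta_pos":[0.4,-0.95,0.2],"dr":[0,0,2.7]}]' 0.1 10
python3 -m handwheel '[{"delta_pos":[0.3,-0.9,0],"dr":[0,0,0]},{"delta_pos":[0.3,-0.9,0],"dr":[0,0,0]},{"delta_pos":[0.3,-0.9,0],"dr":[0,0,0]},{"delta_pos":[0.3,-0.9,0],"dr":[0,0,0]},{"delta_pos":[0,0,0],"dr":[0,0,0]},{"delta_pos":[0,0,0],"dr":[0,0,0]}]'
cat > look.py <<'E'
from h import *
import sys
Z=dict(wedge_tip=0,wedge_butt=.0088,short_corner=.09,supply=0,short_foot_pad=.006)
for cam in sys.argv[2:]:
    snap(cam,sys.argv[1]+cam)
    for q,z in Z.items():
        for m in mark_of(cam,q)[:3]: print(cam,q,np.round(m["location"],1),round(m["conf"],2),ray(cam,m["location"],z))
s=get_state();print(s["t"],s["eef_pos"],s["ee_rot"],s["force"],s["width"])
E
python3 look.py a wrist
```

```text
t: 1.7
eef_pos: [0.4259, 0.3156, 0.3061]
ee_rot: [-3.141, -0.0, 0.004]
force: [0.3, 0.6, -0.5]
width: 0.0392
gripper_force: 0.0
t: 2.3
eef_pos: [0.4618, 0.2084, 0.3058]
ee_rot: [-3.141, -0.0, 0.0]
force: [-0.4, 1.2, 0.7]
width: 0.0391
gripper_force: 0.0
wrist wedge_tip [326.1 143. ] 0.95 [0.5083 0.1446 0.    ]
wrist wedge_tip [337.1 230.8] 0.76 [0.3776 0.1222 0.    ]
wrist wedge_tip [176.5 160.8] 0.69 [0.4831 0.3569 0.    ]
wrist wedge_butt [292.1 191.1] 0.95 [0.4411 0.1919 0.0088]
wrist wedge_butt [182.5 220.8] 0.88 [0.3958 0.3532 0.0088]
wrist short_corner [386.4 133.7] 0.88 [0.5245 0.0914 0.09  ]
wrist supply [426.4  81.4] 0.7 [0.5887 0.015  0.    ]
2.6 [0.46139599 0.20947738 0.30546955] [3.14149973e+00 1.32881109e-04 2.43062916e-03] [0.56299215 0.38032382 0.05889692] 0.03960958552306268
```

View pics/awrist.png

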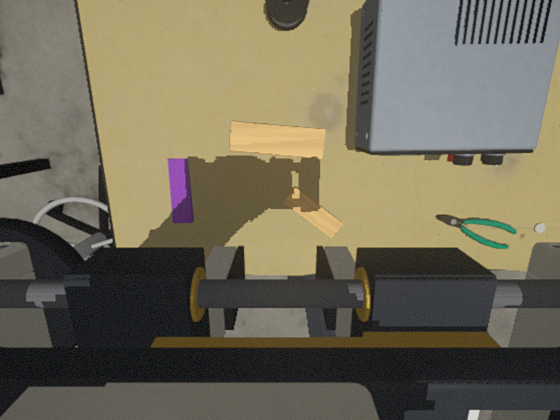

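The wrist picture shows the wedge at (231–325, 121–158) with its thin end facing the supply. The supply's front-left top corner is near (357,151) and its front edge runs horizontally. Next I'll measure the edges.

```bash
cat > meas.py <<'E'
from h import *
import sys
def wedge(cam,name):
    f=cv2.imread(name);h=cv2.cvtColor(f,cv2.COLOR_BGR2HSV)
    m=cv2.inRange(h,(8,70,190),(18,200,255))
    n,l,st,c=cv2.connectedComponentsWithStats(m)
    for i in range(1,n):
        if st[i,4]>300:
            p=cv2.findContours((l==i).astype(np.uint8),0,2)[0][0]
            b=cv2.boxPoints(cv2.minAreaRect(p)); print(st[i],[(x.round(0).tolist(),ray(cam,x,0).tolist(),ray(cam,x,.0176).tolist()) for x in b],h[int(c[i][1]),int(c[i][0])])
wedge("wrist",sys.argv[1])
E
python3 meas.py pics/awrist.png
python3 - <<'E'
from h import *
f=cv2.imread("pics/awrist.png");print(cv2.cvtColor(f,cv2.COLOR_BGR2HSV)[[140,100,155,145],[280,280,400,400]])
for p in [(357,151),(546,151),(374,0),(325,129),(322,158),(231,121),(230,151)]:print(p,ray("wrist",p,.09),ray("wrist",p,.0),ray("wrist",p,.0176))
g=cv2.cvtColor(f,cv2.COLOR_BGR2GRAY)
for l in cv2.createLineSegmentDetector().detect(g)[0][:,0]:
    if np.hypot(l[2]-l[0],l[3]-l[1])>60 and l[[0,2]].max()>340 and l[[1,3]].max()<170: print(l.round(1),ray("wrist",l[:2],.09),ray("wrist",l[2:],.09))
E
```

```text
[[ 19 111 225]
 [ 23  95 180]
 [ 24  78 138]
 [105  13 163]]
(357, 151) [0.5054 0.1226 0.09  ] [0.4972 0.1007 0.    ] [0.4988 0.105  0.0176]
(546, 151) [ 0.506  -0.0899  0.09  ] [ 0.4979 -0.1659  0.    ] [ 0.4995 -0.151   0.0176]
(374, 0) [0.6533 0.1164 0.09  ] [ 0.6826  0.0928 -0.    ] [0.6769 0.0974 0.0176]
(325, 129) [0.5293 0.1597 0.09  ] [0.5271 0.1471 0.    ] [0.5276 0.1496 0.0176]
(322, 158) [0.4975 0.1617 0.09  ] [0.4873 0.1497 0.    ] [0.4893 0.152  0.0176]
(231, 121) [0.5376 0.2632 0.09  ] [0.5375 0.277  0.    ] [0.5375 0.2743 0.0176]
(230, 151) [0.5051 0.2657 0.09  ] [0.4967 0.2801 0.    ] [0.4984 0.2772 0.0176]
[371.9 150.3 533.2 148.2] [0.5063 0.106  0.09  ] [ 0.509  -0.0747  0.09  ]
[344.5 143.2 351.1  26.8] [0.514  0.1373 0.09  ] [0.6296 0.1376 0.09  ]
[354.5 130.6 360.7  14.4] [0.5276 0.127  0.09  ] [0.6407 0.1287 0.09  ]
[558.4  43.2 536.2 147. ] [ 0.6151 -0.0762  0.09  ] [ 0.5104 -0.0778  0.09  ]
```

```bash
python3 -m handwheel '[{"delta_pos":[0.22,0.1,-0.9],"dr":[0,0,0.8]},{"delta_pos":[0,0,-0.9],"dr":[0,0,0]},{"delta_pos":[0,0,-0.9],"dr":[0,0,0]},{"delta_pos":[0,0,-0.9],"dr":[0,0,0]},{"delta_pos":[0,0,-0.9],"dr":[0,0,0]},{"delta_pos":[0,0,-0.9],"dr":[0,0,0]},{"delta_pos":[0,0,-0.9],"dr":[0,0,0]},{"delta_pos":[0,0,-0.9],"dr":[0,0,0]},{"delta_pos":[0,0,-0.9],"dr":[0,0,0]},{"delta_pos":[0,0,-0.6],"dr":[0,0,0]}]'
python3 -m handwheel '[{"delta_pos":[0,0,-0.2],"dr":[0,0,0]},{"delta_pos":[0,0,-0.2],"dr":[0,0,0]},{"delta_pos":[0,0,-0.1],"dr":[0,0,0]},{"delta_pos":[0,0,0],"dr":[0,0,0]}]'
python3 look.py b wrist
```

```text
t: 3.6
eef_pos: [0.4675, 0.2118, 0.0427]
ee_rot: [3.14, 0.001, 0.016]
force: [-0.2, 0.1, -0.0]
width: 0.0393
gripper_force: 0.0
t: 4.0
eef_pos: [0.4684, 0.2122, 0.0299]
ee_rot: [-3.141, -0.0, 0.016]
force: [0.6, -0.4, 0.2]
width: 0.0392
gripper_force: 0.0
wrist wedge_tip [ 32.7 223.3] 0.65 [0.4863 0.3542 0.    ]
wrist wedge_tip [396.  192.6] 0.6 [0.5076 0.1477 0.    ]
wrist wedge_butt [159.4 169.6] 0.94 [0.5198 0.275  0.0088]
wrist wedge_butt [306.  306.1] 0.6 [0.4403 0.1959 0.0088]
wrist short_corner [396.2 192.9] 0.64 [0.5274 0.1822 0.09  ]
4.3 [0.46843783 0.21203757 0.03007737] [-3.14090641e+00 -7.60815445e-04  1.54174042e-02] [-0.00645472 -0.44932011  0.65871665] 0.038996426264592966
```

View pics/bwrist.png

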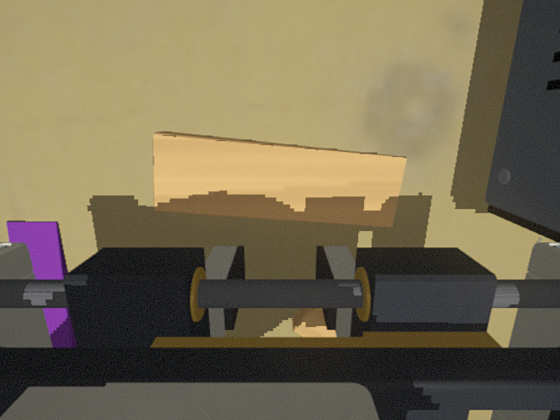

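The wedge lies just ahead of the fingers, thin end at (396,193) and thick end at (159,170), which agrees with the earlier estimate. Now down to 2 mm and a sideways push in +x.

```bash
python3 -m handwheel '[{"delta_pos":[0,0,-0.2],"dr":[0,0,0]},{"delta_pos":[0,0,-0.1],"dr":[0,0,0]},{"delta_pos":[0.15,0,0],"dr":[0,0,0]},{"delta_pos":[0.15,0,0],"dr":[0,0,0]},{"delta_pos":[0.1,0,0],"dr":[0,0,0]},{"delta_pos":[0.1,0,0],"dr":[0,0,0]},{"delta_pos":[0.1,0,0],"dr":[0,0,0]},{"delta_pos":[0.1,0,0],"dr":[0,0,0]},{"delta_pos":[0.1,0,0],"dr":[0,0,0]},{"delta_pos":[0,0,0],"dr":[0,0,0]}]'
python3 look.py c wrist
python3 - <<'E'
from h import *
f=cv2.imread("pics/cwrist.png");g=cv2.cvtColor(f,cv2.COLOR_BGR2GRAY)
for l in cv2.createLineSegmentDetector().detect(g)[0][:,0]:
    if np.hypot(l[2]-l[0],l[3]-l[1])>60 and l[[1,3]].max()<240: print(l.round(1),ray("wrist",l[:2],.01),ray("wrist",l[2:],.01))
E
```

```text
t: 5.3
eef_pos: [0.4926, 0.2119, 0.0206]
ee_rot: [-3.141, -0.0, 0.015]
force: [-0.2, 1.0, -0.1]
width: 0.0398
gripper_force: 0.0
wrist wedge_tip [ 28.8 266.8] 0.87 [0.4874 0.3531 0.    ]
wrist wedge_tip [397.4 207.3] 0.7 [0.5255 0.1493 0.    ]
wrist wedge_butt [147.3 210.2] 0.63 [0.5243 0.2788 0.0088]
5.6 [0.49210513 0.21186191 0.02062101] [-3.14154098e+00 -5.68296201e-05  1.55391585e-02] [-0.36864437  0.89659807  0.2205531 ] 0.039776179063146046
[190.6 195.8 258.1 195.8] [0.5323 0.2561 0.01  ] [0.5328 0.2228 0.01  ]
[403.1 171.4 140.6 175.9] [0.546  0.1527 0.01  ] [0.5418 0.2798 0.01  ]
[4.510e+02 2.397e+02 4.943e+02 4.000e-01] [0.5112 0.1237 0.01  ] [0.6183 0.1237 0.01  ]
[141.8 170.3 244.4 168.5] [0.5446 0.2789 0.01  ] [0.5462 0.2294 0.01  ]
[244.4 169.1 401.9 169.6] [0.5459 0.2294 0.01  ] [0.5469 0.1534 0.01  ]
[5.150e+02 1.057e+02 5.364e+02 5.000e-01] [0.5768 0.1056 0.01  ] [0.6185 0.1061 0.01  ]
```

View pics/cwrist.png

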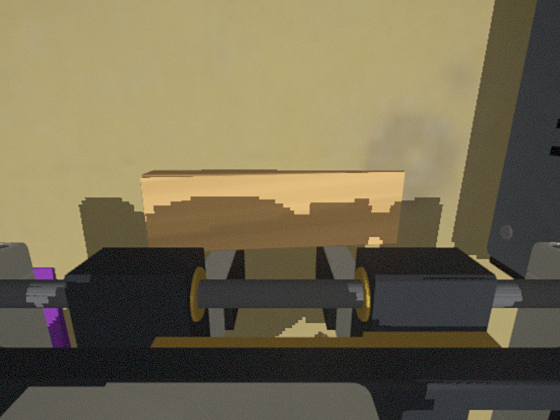

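The wedge now lies parallel to the front panel at x ≈ 0.525, thin end at (397,207) and thick end at (147,210), lined up with the foot. Next I go round to the thick end with closed fingers.

```bash
python3 -m handwheel '[{"delta_pos":[-0.3,0,0],"dr":[0,0,0]},{"delta_pos":[-0.3,0,0],"dr":[0,0,0]},{"delta_pos":[0,0,0.8],"dr":[0,0,0]},{"delta_pos":[0,0,0.8],"dr":[0,0,0]},{"delta_pos":[0,0,0.9],"dr":[0,0,-6]},{"delta_pos":[0,0.5,0.5],"dr":[0,0,-8]},{"delta_pos":[0,0.5,0],"dr":[0,0,-8]},{"delta_pos":[0.4,0.6,0],"dr":[0,0,-8]},{"delta_pos":[0.4,0.6,0],"dr":[0,0,-8]},{"delta_pos":[0.4,0.6,0],"dr":[0,0,-8]}]' -
python3 -m handwheel '[{"delta_pos":[0.4,0.5,0],"dr":[0,0,-8]},{"delta_pos":[0.08,0,0],"dr":[0,0,-8]},{"delta_pos":[0,0,0],"dr":[0,0,-8]},{"delta_pos":[0,0,0],"dr":[0,0,-8]},{"delta_pos":[0,0,0],"dr":[0,0,-8]},{"delta_pos":[0,0,0],"dr":[0,0,-4]},{"delta_pos":[0,0,0],"dr":[0,0,0]}]' 1 5
python3 look.py d wrist
```

```text
t: 6.6
eef_pos: [0.5096, 0.2965, 0.1107]
ee_rot: [-3.141, 0.0, -0.793]
force: [0.7, 0.3, 0.2]
width: 0.0401
gripper_force: 0.0
t: 7.3
eef_pos: [0.5236, 0.3107, 0.1104]
ee_rot: [3.141, -0.0, -1.556]
force: [-0.3, -0.6, -0.3]
width: 0.0002
gripper_force: 0.0
wrist wedge_butt [280.6 175.6] 0.97 [0.5253 0.2764 0.0088]
wrist wedge_butt [429.8 263.4] 0.66 [0.3971 0.3494 0.0088]
wrist wedge_butt [408.   62.9] 0.61 [0.4365 0.1942 0.0088]
wrist short_corner [283.2 177. ] 0.32 [0.5245 0.2631 0.09  ]
wrist short_foot_pad [281.8 177. ] 0.4 [0.5246 0.278  0.006 ]
7.6 [0.52441224 0.31083776 0.11058501] [ 3.14156051e+00 -5.43611648e-06 -1.55424637e+00] [ 0.85323595  0.28713327 -0.13975402] 0.0004893680452515038
```

View pics/dwrist.png

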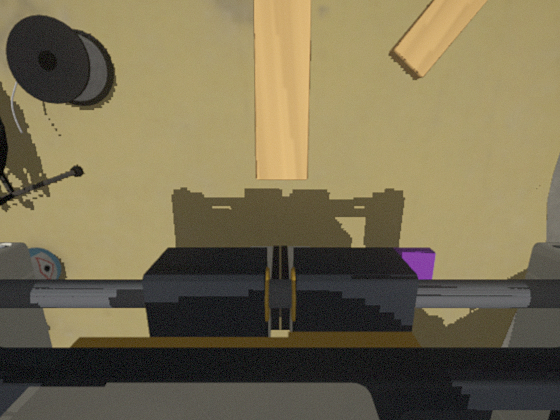

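Thick end at (281,176), centred on the closed fingers. Going down, then pushing.

```bash
python3 -m handwheel '[{"delta_pos":[0,0,-0.8],"dr":[0,0,0]},{"delta_pos":[0,0,-0.8],"dr":[0,0,0]},{"delta_pos":[0,0,-0.7],"dr":[0,0,0]},{"delta_pos":[0,0,-0.4],"dr":[0,0,0]},{"delta_pos":[0,0,-0.13],"dr":[0,0,0]},{"delta_pos":[0,-0.3,0],"dr":[0,0,0]},{"delta_pos":[0,-0.3,0],"dr":[0,0,0]},{"delta_pos":[0,-0.1,0],"dr":[0,0,0]},{"delta_pos":[0,-0.15,0],"dr":[0,0,0]},{"delta_pos":[0,-0.15,0],"dr":[0,0,0]}]'
python3 -m handwheel '[{"delta_pos":[0,-0.2,0],"dr":[0,0,0]},{"delta_pos":[0,-0.2,0],"dr":[0,0,0]},{"delta_pos":[0,-0.2,0],"dr":[0,0,0]},{"delta_pos":[0,-0.2,0],"dr":[0,0,0]},{"delta_pos":[0,-0.2,0],"dr":[0,0,0]},{"delta_pos":[0,-0.2,0],"dr":[0,0,0]},{"delta_pos":[0,0,0],"dr":[0,0,0]}]'
python3 look.py e wrist top
```

```text
t: 8.6
eef_pos: [0.525, 0.2808, 0.0264]
ee_rot: [-3.14, 0.001, -1.555]
force: [0.2, 1.3, 1.3]
width: 0.0006
gripper_force: 0.3
t: 9.3
eef_pos: [0.5243, 0.2438, 0.0256]
ee_rot: [3.141, -0.0, -1.556]
force: [-0.0, 0.2, -0.6]
width: 0.0002
gripper_force: 0.0
wrist wedge_tip [284.  120.9] 0.26 [0.5247 0.1688 0.    ]
wrist wedge_butt [282.7 241. ] 0.68 [0.5244 0.231  0.0088]
wrist wedge_butt [479.  412.5] 0.66 [0.3958 0.3476 0.0088]
wrist wedge_butt [454.7 179.1] 0.59 [0.4378 0.196  0.0088]
top wedge_tip [208.8 271.8] 0.84 [0.3688 0.1229 0.    ]
top wedge_tip [128.1 232. ] 0.76 [0.4829 0.361  0.    ]
top wedge_butt [170.7 216.5] 0.76 [0.5278 0.2368 0.0088]
top wedge_butt [180.8 249.7] 0.67 [0.4314 0.204  0.0088]
top wedge_butt [126.3 260.7] 0.58 [0.3994 0.3591 0.0088]
top short_corner [221.2 213.7] 0.61 [0.5251 0.0818 0.09  ]
top supply [170.  220.7] 0.68 [0.5166 0.2402 0.    ]
top supply [247.6 194.5] 0.57 [0.5956 0.0136 0.    ]
top short_foot_pad [257.8 148. ] 0.2 [ 0.7365 -0.0157  0.006 ]
9.9 [0.52458153 0.24493876 0.02565541] [-3.14157283e+00 -8.07902750e-06 -1.55518766e+00] [-0.19427852 -0.1255429  -0.10301021] 0.0004350326050918373
```

View pics/ewrist.png

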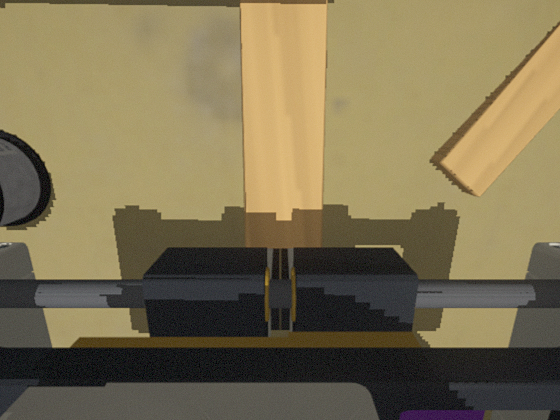

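The wedge is still square to the fingers, with its thick end at (283,241). Continuing toward the foot in small steps, watching the force.

```bash
python3 -m handwheel '[{"delta_pos":[0,-0.15,0],"dr":[0,0,0]},{"delta_pos":[0,-0.15,0],"dr":[0,0,0]},{"delta_pos":[0,-0.15,0],"dr":[0,0,0]},{"delta_pos":[0,-0.15,0],"dr":[0,0,0]},{"delta_pos":[0,-0.1,0],"dr":[0,0,0]},{"delta_pos":[0,0,0],"dr":[0,0,0]}]' | egrep 'pos|force:'
python3 -m handwheel '[{"delta_pos":[0,-0.07,0],"dr":[0,0,0]},{"delta_pos":[0,-0.03,0],"dr":[0,0,0]}]'| egrep 'pos|^force:'
python3 -m handwheel '[{"delta_pos":[0,-0.07,0],"dr":[0,0,0]},{"delta_pos":[0,-0.03,0],"dr":[0,0,0]}]'| egrep 'pos|^force:'
```

```text
eef_pos: [0.5245, 0.2232, 0.0257]
force: [0.6, 0.3, 1.2]
gripper_force: 0.0
eef_pos: [0.5246, 0.2208, 0.0257]
force: [-0.6, 0.2, 0.9]
eef_pos: [0.5246, 0.2178, 0.0257]
force: [0.7, 0.6, -0.1]
```

```bash
for i in 1; do
python3 -m handwheel '[{"delta_pos":[0,-0.05,0],"dr":[0,0,0]},{"delta_pos":[0,-0.05,0],"dr":[0,0,0]}]'| egrep 'pos|^force:'
python3 -m handwheel '[{"delta_pos":[0,-0.05,0],"dr":[0,0,0]},{"delta_pos":[0,-0.05,0],"dr":[0,0,0]}]'| egrep 'pos|^force:'
done
```

```text
eef_pos: [0.5246, 0.2148, 0.0257]
force: [-0.2, 1.4, 0.8]
eef_pos: [0.5246, 0.2117, 0.0257]
force: [-0.1, 0.5, 0.8]
```

```bash

python3 -m handwheel '[{"delta_pos":[0,-0.05,0],"dr":[0,0,0]},{"delta_pos":[0,-0.05,0],"dr":[0,0,0]}]'| egrep 'pos|^force:'
python3 -m handwheel '[{"delta_pos":[0,-0.05,0],"dr":[0,0,0]},{"delta_pos":[0,-0.05,0],"dr":[0,0,0]}]'| egrep 'pos|^force:'
```

```text
eef_pos: [0.5246, 0.2087, 0.0257]
force: [0.7, 0.8, 1.4]
eef_pos: [0.5246, 0.2057, 0.0257]
force: [0.3, 0.1, 0.7]
```

```bash

python3 -m handwheel '[{"delta_pos":[0,-0.05,0],"dr":[0,0,0]},{"delta_pos":[0,-0.05,0],"dr":[0,0,0]}]'| egrep 'pos|^force:'
python3 -m handwheel '[{"delta_pos":[0,-0.05,0],"dr":[0,0,0]},{"delta_pos":[0,-0.05,0],"dr":[0,0,0]}]'| egrep 'pos|^force:'
```

```text
eef_pos: [0.5246, 0.2027, 0.0257]
force: [-0.9, 0.9, -0.4]
eef_pos: [0.5246, 0.1997, 0.0257]
force: [-0.6, 0.4, 0.5]
```

```bash

python3 -m handwheel '[{"delta_pos":[0,-0.05,0],"dr":[0,0,0]},{"delta_pos":[0,-0.05,0],"dr":[0,0,0]}]'| egrep 'pos|^force:'
python3 -m handwheel '[{"delta_pos":[0,-0.03,0],"dr":[0,0,0]},{"delta_pos":[0,-0.03,0],"dr":[0,0,0]}]'| egrep 'pos|^force:'
```

```text
eef_pos: [0.5246, 0.1967, 0.0256]
force: [-0.4, 0.2, -0.6]
eef_pos: [0.5246, 0.1949, 0.0257]
force: [0.3, -0.3, 0.8]
```

```bash
python3 -m handwheel '[{"delta_pos":[0,-0.05,0],"dr":[0,0,0]},{"delta_pos":[0,-0.02,0],"dr":[0,0,0]}]'| egrep 'pos|^force:'
python3 look.py f wrist side
```

```text
eef_pos: [0.5246, 0.1928, 0.0257]
force: [0.0, 1.1, 0.1]
wrist wedge_butt [437.2 266.7] 0.85 [0.4389 0.1929 0.0088]
wrist wedge_butt [280.8 242.7] 0.84 [0.5253 0.18   0.0088]
side wedge_tip [211.7 218.2] 0.72 [0.3754 0.1103 0.    ]
side wedge_tip [245.1 185.9] 0.51 [0.484  0.3529 0.    ]
side wedge_butt [229.6 207.1] 0.7 [0.4292 0.163  0.0088]
side wedge_butt [217.  182.8] 0.58 [0.3906 0.375  0.0088]
side short_corner [260.9 194.6] 0.92 [0.5193 0.0491 0.09  ]
side supply [285.4 229.7] 0.96 [0.5805 0.001  0.    ]
side short_foot_pad [354.  254.4] 0.26 [ 0.7331 -0.1766  0.006 ]
13.3 [0.52454258 0.1929482  0.02564233] [ 3.14152857e+00 -7.08661524e-05 -1.55531517e+00] [-0.70494867 -0.47734206 -1.35934122] 0.0008280769928275182
```

View pics/fwrist.png

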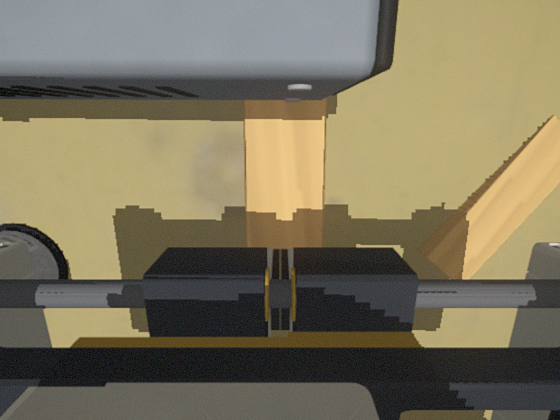

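```bash
python3 - <<'E'
from h import *
print(ray("wrist",(285,99),.012),ray("wrist",(285,76),.085),ray("wrist",(391,30),.085),ray("wrist",(376,70),.09))
E
python3 -m handwheel '[{"delta_pos":[0,-0.03,0],"dr":[0,0,0]},{"delta_pos":[0,-0.03,0],"dr":[0,0,0]}]'| egrep 'pos|^force:'
```

```text
[0.5246 0.1075 0.012 ] [0.5258 0.1069 0.085 ] [0.5019 0.0969 0.085 ] [0.5059 0.106  0.09  ]
eef_pos: [0.5248, 0.1914, 0.0257]
force: [-0.5, 2.3, -1.7]
```

```bash
python3 -m handwheel '[{"delta_pos":[0,-0.03,0],"dr":[0,0,0]},{"delta_pos":[0,-0.02,0],"dr":[0,0,0]}]'| egrep 'pos|^force:'
python3 -m handwheel '[{"delta_pos":[0,-0.02,0],"dr":[0,0,0]},{"delta_pos":[0,0,0],"dr":[0,0,0]}]'| egrep 'pos|^force:'
```

```text
eef_pos: [0.5251, 0.1905, 0.0258]
force: [0.4, 6.4, -1.1]
eef_pos: [0.5252, 0.1902, 0.0259]
force: [-0.6, 5.6, -1.3]
```

```bash
python3 -m handwheel '[{"delta_pos":[0,-0.03,0],"dr":[0,0,0]},{"delta_pos":[0,0,0],"dr":[0,0,0]}]'| egrep 'pos|^force:'
python3 -m handwheel '[{"delta_pos":[0,-0.03,0],"dr":[0,0,0]},{"delta_pos":[0,0,0],"dr":[0,0,0]}]'| egrep 'pos|^force:'
```

```text
eef_pos: [0.5253, 0.1893, 0.0259]
force: [0.4, 5.8, -1.2]
eef_pos: [0.5253, 0.1885, 0.0259]
force: [-0.4, 7.2, -2.0]
```

Snug: the push force rose to about 6–7 N. Back off, lift, and go above the corner.

```bash
python3 -m handwheel '[{"delta_pos":[0,0.2,0],"dr":[0,0,0]},{"delta_pos":[0,0.6,0],"dr":[0,0,0]},{"delta_pos":[0,0,0.8],"dr":[0,0,0]},{"delta_pos":[0,0,1],"dr":[0,0,0]},{"delta_pos":[0,0,1],"dr":[0,0,0]},{"delta_pos":[0,0,1],"dr":[0,0,0]},{"delta_pos":[0,0,0.9],"dr":[0,0,0]},{"delta_pos":[0,0,0],"dr":[0,0,0]},{"delta_pos":[0,0,0],"dr":[0,0,0]}]'| egrep 'pos|^force:'
python3 look.py g wrist top
```

```text
eef_pos: [0.5245, 0.2119, 0.1671]
force: [-0.1, -0.2, -1.6]
wrist wedge_tip [438.5 105. ] 0.76 [0.3786 0.1192 0.    ]
wrist wedge_butt [373.6 186.4] 0.82 [0.4341 0.1951 0.0088]
wrist wedge_butt [279.9 160.9] 0.6 [0.5254 0.1718 0.0088]
wrist short_corner [283.4  38.2] 0.85 [0.5248 0.0861 0.09  ]
top wedge_tip [126.5 227.5] 0.68 [0.4961 0.3663 0.    ]
top wedge_tip [206.3 269.7] 0.53 [0.3748 0.1303 0.    ]
top wedge_tip [213.1 221.8] 0.35 [0.5138 0.1139 0.    ]
top wedge_butt [189.2 218.1] 0.82 [0.5233 0.1827 0.0088]
top wedge_butt [182.8 248. ] 0.74 [0.4363 0.1984 0.0088]
top wedge_butt [127.8 265.9] 0.58 [0.3847 0.354  0.0088]
top supply [248.8 197.2] 0.58 [0.5875 0.01   0.    ]
15.8 [0.52458139 0.21119251 0.16651041] [ 3.14140399e+00 -1.70265844e-04 -1.55547425e+00] [ 0.4242591   0.57293334 -0.35803296] 0.00046369871612737687
```

View pics/gwrist.png

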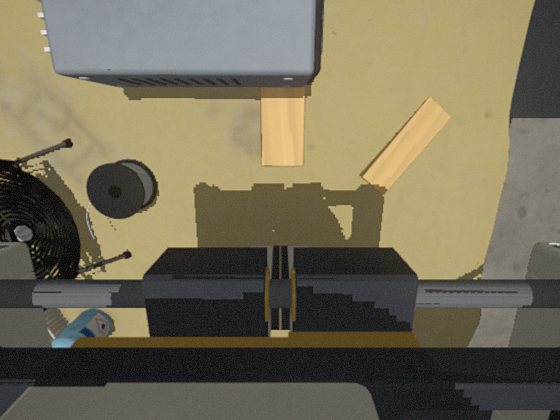

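The wedge sits under the supply's left side (thick end at (282,161)), straight, and the supply looks undisturbed. The corner is marked at (283,38). Now I go over it and press.

```bash
python3 -m handwheel '[{"delta_pos":[0.03,-0.9,0],"dr":[0,0,0]},{"delta_pos":[0,-0.9,0],"dr":[0,0,0]},{"delta_pos":[0,-0.9,0],"dr":[0,0,0]},{"delta_pos":[0,-0.9,0],"dr":[0,0,0]},{"delta_pos":[0,-0.55,0],"dr":[0,0,0]},{"delta_pos":[0,0,-0.8],"dr":[0,0,0]},{"delta_pos":[0,0,-0.6],"dr":[0,0,0]},{"delta_pos":[0,0,-0.3],"dr":[0,0,0]},{"delta_pos":[0,0,-0.1],"dr":[0,0,0]},{"delta_pos":[0,0,0],"dr":[0,0,0]}]'| egrep 'pos|^force:'
python3 -m handwheel '[{"delta_pos":[0,0,-0.03],"dr":[0,0,0]},{"delta_pos":[0,0,-0.03],"dr":[0,0,0]},{"delta_pos":[0,0,0],"dr":[0,0,0]}]'| egrep 'pos|^force:'
```

```text
eef_pos: [0.5257, 0.087, 0.1127]
force: [-0.0, 0.6, -0.8]
eef_pos: [0.5257, 0.0869, 0.1113]
force: [0.5, 0.3, -0.1]
```

```bash
python3 -m handwheel '[{"delta_pos":[0,0,-0.04],"dr":[0,0,0]},{"delta_pos":[0,0,-0.02],"dr":[0,0,0]},{"delta_pos":[0,0,0],"dr":[0,0,0]}]'| egrep 'pos|^force:'
python3 -m handwheel '[{"delta_pos":[0,0,-0.02],"dr":[0,0,0]},{"delta_pos":[0,0,0],"dr":[0,0,0]}]'| egrep 'pos|^force:'
python3 -m handwheel '[{"delta_pos":[0,0,-0.02],"dr":[0,0,0]},{"delta_pos":[0,0,0],"dr":[0,0,0]}]'| egrep 'pos|^force:'
```

```text
eef_pos: [0.5256, 0.0868, 0.1095]
force: [-1.7, -0.5, 3.8]
eef_pos: [0.5255, 0.0868, 0.1094]
force: [-4.7, 0.8, 11.1]
eef_pos: [0.5255, 0.0868, 0.1093]
force: [-5.5, 1.4, 14.5]
```

The corner holds at 14.5 N without yielding. Hold briefly, lift off and move clear.

```bash
python3 -m handwheel '[{"delta_pos":[0,0,0],"dr":[0,0,0]},{"delta_pos":[0,0,0],"dr":[0,0,0]},{"delta_pos":[0,0,0],"dr":[0,0,0]},{"delta_pos":[0,0,0],"dr":[0,0,0]},{"delta_pos":[0,0,0],"dr":[0,0,0]},{"delta_pos":[0,0,0],"dr":[0,0,0]}]'| egrep 'pos|^force:'
python3 -m handwheel '[{"delta_pos":[0,0,0.1],"dr":[0,0,0]},{"delta_pos":[0,0,0.5],"dr":[0,0,0]},{"delta_pos":[0,0,1],"dr":[0,0,0]},{"delta_pos":[0,0,1],"dr":[0,0,0]},{"delta_pos":[0,0.8,0.8],"dr":[0,0,0]},{"delta_pos":[0,0.8,0.3],"dr":[0,0,0]},{"delta_pos":[0,0.8,0],"dr":[0,0,0]},{"delta_pos":[0,0.8,0],"dr":[0,0,0]},{"delta_pos":[0,0.8,0],"dr":[0,0,0]},{"delta_pos":[0,0,0],"dr":[0,0,0]}]'| egrep 'pos|^force:'
python3 look.py i wrist
```

```text
eef_pos: [0.5255, 0.0868, 0.1093]
force: [-6.0, 0.6, 15.4]
eef_pos: [0.5256, 0.209, 0.2185]
force: [0.5, 0.3, -0.8]
wrist wedge_tip [414.4 110.5] 0.87 [0.3802 0.1183 0.    ]
wrist wedge_butt [357.7 180.2] 0.78 [0.4379 0.1945 0.0088]
wrist short_corner [283.   60.3] 0.73 [0.5258 0.0849 0.09  ]
19.7 [0.52544865 0.20601874 0.21883464] [ 3.14145370e+00 -9.50446763e-05 -1.55615302e+00] [-0.41125395 -0.51488577  1.07565885] 0.00016117809704301717
```

View pics/iwrist.png

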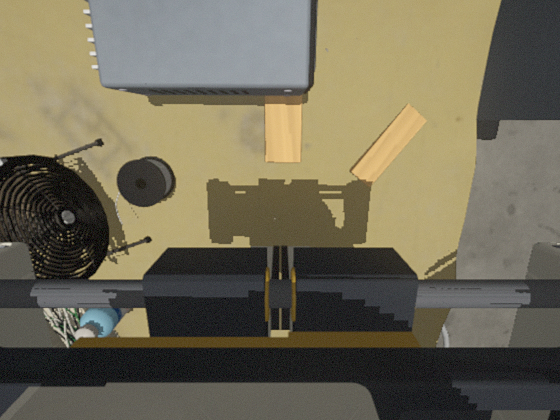

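The wedge is still in place under the supply (thick end at (283,162)), the supply is where it was, and the arm is clear. Handing in.

```bash
python3 -c "
from h import *
print(ray('wrist',(283,162),.0088));print(job_done())"
```

```text
[0.5236 0.1749 0.0088]
the job is handed in; nothing more can be done
None
```

The wedge is snug under the short foot (push force rose to about 7 N), the corner held a press of about 15 N without tipping, and the arm is clear with the job handed in at about 20 s; no verdict came back.

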